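Lock a filter cartridge into a bayonet socket

ROBOT

A 6-joint arm with a two-finger parallel gripper is mounted at the origin on a cart in front of the work surface, level with it; the furniture and walls round the work are solid. World frame = base frame: x ahead of the robot, y to its left, z up, the work surface at z = 0. Lengths are in m, angles in rad, forces in N, time in s.
With the tool pointing down it reaches from about 0.325 to 1 m from the base axis. Payload 5.1 kg.
Tool frame: the origin (TCP) lies between the finger pads; the fingertips stand 25 mm ahead of it and the grasp point (between the pads) lies 6 mm ahead of it; z points along the fingers, y is the line along which they close (so a half turn about z gives the same grasp; the last joint's range is limited). The gripper opens to 85 mm and grips with 20 to 120 N. Pads are 22 mm wide; open, the fingers measure 114 mm over their backs; the gripper's body (76 mm by 85 mm) begins 54 mm behind the grasp point. The pads swing forward as they close: fully open they stand 13 mm farther back than shut.
Start: joints at [1.234, 0.124, 1.65, -0, 1.367, -0.083], TCP at [0.163, 0.629, 0.256] pointing down, gripper open.
Joint ranges: [-2.61, 2.61], [-1.02, 2.33], [0.03, 2.71], [-1.35, 4.49], [0.32, 2.68], [-2.91, 2.91]. Speed limits (rad/s): [2.57, 2.57, 3.14, 3.14, 3.14, 3.14].

INTERFACE

Orientations are given as a unit quaternion [w, x, y, z].
In Python, from bench import robot gives the robot as it stands.
- The arm moves only by the tool arm_command, never from a script. Its arguments are lists of equal length, an entry for each row: "hand": the finger opening in mm, from 0 to 85.4; "dp": the shift along the tool's x, y, z in mm, a list of three; "roll": the turn about the tool's z in degrees. A call has 1 to 8 rows; each row shifts and turns the commanded pose from where the row before left it, along the tool's axes as they then stand; what a row does not reach is not made up. A row lasts 1/8 s, in which the tool goes at most 62.5 mm and 10.7 degrees, less where a joint would pass 70% of its speed; a pose out of reach is approached as far as the arm can. A call with a gripper value outside its range is refused whole. The fingers move at their own pace and stop on an object; "squeeze" is the grip in N (left out, the last holds). Time passes only in rows, so rows that do not move let the fingers close. It gives the time, the measured TCP pose, the force, the opening and the grip force at its end, in the units of the state.
- robot.read_state(): the state, without advancing time (a new reading comes with each control period).
- robot.get_image(name): name is "scene" or "top" or "wrist"; returns a dict with "img" (420x560x3 uint8, red, green, blue), "range_z" (420x560 float32, m along the optical axis (not along the pixel's ray), 0 where there is no reading), "fx", "fy", "cx", "cy" (pixels), "R" (3x3) and "t" (3): a world point X has camera coordinates R X + t. Camera axes: x right, y down, z forward; pixel columns grow to the right and rows downward; lengths in m; the calibration is good to about 2 mm. The wrist camera is an equidistant fisheye: a pixel r from the principal point sees the ray r / f radians off the axis. A picture is of the moment at which its call begins.
- robot.close_job(): hands the job in; it is judged then, once.
The state is a dict: "time": time; "q": joint angles; "dq": joint speeds; "effort": joint torques, N m; "ee_pos": TCP position; "ee_rot": TCP orientation; "wrist_force": force on the tool from outside, world axes, zero at the start; "wrist_torque": the same for the moment, N m; "finger_gap": finger opening in m; "grip_force": force on a finger pad.
Only numpy, scipy, OpenCV 4.12 (cv2) and the standard library are available. Lean on these libraries where they do the work, as an engineer would, in place of code of your own. Each camera call takes 0.05 s, during which the arm holds its last target. There are 200 camera calls.

TASK

Fit the filter cartridge into the bayonet socket of the bench water unit: feel for the two slots with its lugs, push it all the way in against the spring, twist it clockwise (seen from above) until it stops, then let the spring lift it into its locked seat and let go. The socket is brittle: never press or twist the cartridge against it with more than about 40 N, and leave the other things on the bench undisturbed.

Things in the scene. Friction and masses are not known exactly. Their poses are not given: they have to be found in the camera images.
- cartridge: White and blue filter cartridge, 64 mm high, about 120 g, loose, upright on the bench. Origin: centre of its underside; z up its axis, x along its grip bar. White round spigot 32 mm in diameter from z 0 to 25 mm, foot tapered to 26 mm over the first 4 mm; blue flange 52 mm in diameter from z 25 to 34 mm. Lugs, grip bar: see its points. The same after half a turn.
- cartridge_grip (a point): On the cartridge's axis, 49 mm above its underside, mid-height of the white grip bar on the flange: 56 mm long (cartridge x), 14 mm thick (y), from 34 to 64 mm above the underside.
- cartridge_lugs (a point): On the cartridge's axis, 8 mm above its underside, level with the undersides of the two blue lugs. The lugs stand out of the spigot at cartridge +x and -x (in line with the grip bar), 8 mm wide, 6 mm high, to 22 mm from the axis.
- socket: White water unit, fixed. Base box 150 x 120 mm (x -60 to +90, y -60 to +60), top 44 mm high; grey round head 68 mm in diameter holding the steel collar. Origin: on the bench under the vertical axis of the bore. The line through the collar's two slots lies anywhere within 0.5 rad either way of this body's x axis, different every time and not reported; the collar itself does not turn.
- bore_rim (a point): On the bore axis at the collar's top face (the rim), 70 mm above the bench. Bore 35 mm in diameter, with two slots 10.4 mm wide, across from each other, out to 26 mm from the axis, orange ticks on both sides of each. Lugs that miss the slots rest on the rim: the cartridge's underside is then 62 mm above the bench. Lugs in the slots: it sinks to about 59 mm onto a sprung plate.
- bore_home (a point): On the bore axis, 48 mm above the bench: where the cartridge's underside is when pushed fully in. The spring resists with 2 N at 59 mm, rising evenly to 10 N here, then a hard end. Below 50 mm the lugs pass under the 6 mm lip and the cartridge can turn clockwise seen from above, not the other way; a fixed stop ends the turn 63 degrees (1.1 rad) past the slots; 0.2 N m on it is 10 N.
- bore_lock (a point): On the bore axis, 52.5 mm above the bench: where the cartridge's underside is when locked. Turned 54 to 63 degrees past the slots, the lugs are under a seat cut 2.5 mm up into the lip; let go there and the spring lifts the cartridge to this height and it cannot turn back. Let go at a smaller turn it stays at about 50 mm, unlocked; in the slots it jumps up to 59 mm.
- beaker: Bystander: clear glass beaker, 50 mm wide, 70 high; origin at the centre of its underside.
- petri_dish: Bystander: closed petri dish, 91 mm wide, 16 high; origin at the centre of its underside.
- dye_bottle: Bystander: small bottle with red cap, 38 mm wide, 75 high; origin at the centre of its underside.
- tip_box: Bystander: blue tip box with red rack, 90x126x78 mm; origin at the centre of its underside.
- clip: Bystander: blue plastic clip, 12x76x10 mm; origin at the centre of its underside.
Not all that is in view belongs to the job. Leave any black or purple look-alike of the cartridge alone.

How it is judged:
By the outcome, as a careful person would: the job done as asked, in the order asked, and still so for the second after the job is handed in, with the robot touching nothing.
It also fails if it takes over 72 s, if anything falls off the work surface, if the arm or the gripper's body presses on something with over 40 N, if the wrist force passes 120 N, or if a joint passes its speed limit or range.

## Working session

There is one attempt and no reset: what is moved stays moved. The work goes in short steps, Python scripts to look and compute and a tool call to move; the robot and the scene stay as the last step left them, time stands still between calls to the robot, and variables do not carry over. Pictures are saved under pics/ and viewed, at most 10 in all, crops included, and the job is handed in when it is done.

Besides the shell and the picture viewer there is one more tool, called after "Request:" as name([rows], argument=value, ...), one row to a line, values as JSON. arm_command: Moves the arm, as the interface text tells. Its arguments: {"type":"object","properties":{"hand":{"type":"array","items":{"type":"number"}},"dp":{"type":"array","items":{"type":"array","items":{"type":"number"}}},"roll":{"type":"array","items":{"type":"number"}},"squeeze":{"type":"number"}},"required":["hand","dp","roll"]}

```bash
mkdir -p pics; python3 - <<'E'
from bench import robot
import cv2,numpy as np,pickle
d={n:robot.get_image(n) for n in("scene","top")}
pickle.dump(d,open('d.pkl','wb'))
for n in d: cv2.imwrite(f'pics/{n}.png',d[n]["img"][:,:,::-1])
s=robot.read_state();print(s['time'],s['ee_pos'],s['ee_rot'],d['top']['R'],d['top']['t'],d['top']['fx'])
E
```

```text
0.1 [0.16307861 0.62870263 0.2551754 ] [-2.04139207e-04  1.26582922e-01  9.91955583e-01 -9.18693464e-04] [[ 0.26523631 -0.96416025 -0.00668673]
 [-0.91984563 -0.25095452 -0.30150596]
 [ 0.289022    0.08612109 -0.95344084]] [-0.11726261  0.55317715  1.79763126] 543.8610625799429
```

View pics/top.png

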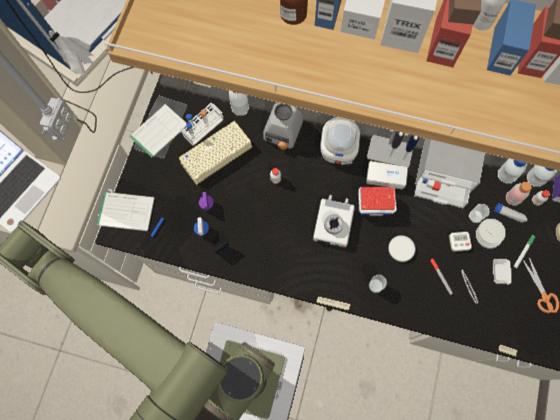

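View pics/scene.png

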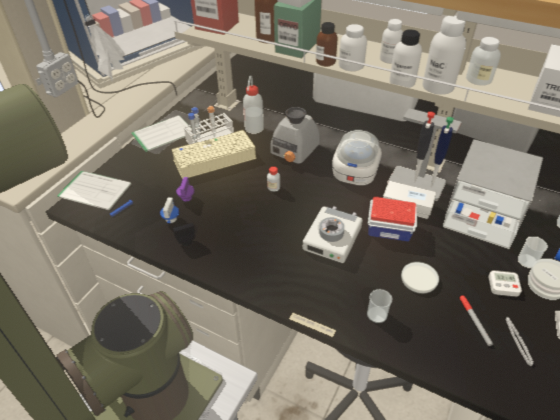

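The top view shows the cartridge at about (201,227), the purple look-alike at (206,201), a black one near (229,250), and the socket at (334,222). The clip is at (157,227).

```bash
cat > h.py <<'E'
import numpy as np,cv2
def ray(c,u,v):
    x,y=(u-c['cx'])/c['fx'],(v-c['cy'])/c['fy']; return np.array([x,y,1.])
def fray(c,u,v):
    x,y=u-c['cx'],v-c['cy']; r=np.hypot(x,y)+1e-9; th=r/c['fx']; return np.array([x/r*np.sin(th),y/r*np.sin(th),np.cos(th)])
def plane(c,u,v,z,f=ray):
    R,t=np.array(c['R']),np.array(c['t']); o=-R.T@t; d=R.T@f(c,u,v); return o+d*(z-o[2])/d[2]
def pix(c,X):
    p=c['R']@X+c['t']; return p[:2]/p[2]*c['fx']+[c['cx'],c['cy']]
E
python3 - <<'E'
from h import *;import pickle
d=pickle.load(open('d.pkl','rb'))
for n,b1,b2 in(('top',(185,212,35,30),(310,195,50,55)),('scene',(155,195,40,30),(300,205,70,60))):
    c=d[n];im=c['img']
    x,y,w,h=b1
    hsv=cv2.cvtColor(im,cv2.COLOR_RGB2HSV)[y:y+h,x:x+w]
    m=cv2.inRange(hsv,(100,100,60),(125,255,255));v,u=np.nonzero(m)
    # blue flange + white bar centroid
    print(n,'blue',len(u),u.mean()+x,v.mean()+y,plane(c,u.mean()+x,v.mean()+y,.034))
    m=cv2.inRange(hsv,(0,0,150),(180,70,255));v,u=np.nonzero(m)
    P=np.array([plane(c,a+x,b+y,.06) for a,b in zip(u,v)]);print('white',len(u),P.mean(0),np.linalg.svd(P-P.mean(0))[1:])if 0 else None
    q=P[:,:2]-P[:,:2].mean(0);w_,V=np.linalg.eigh(q.T@q/len(q));print('white',len(u),P.mean(0),np.sqrt(w_),V[:,1])
a=cv2.resize(d['top']['img'][175:265,140:260],None,fx=4,fy=4,interpolation=2)
b=cv2.resize(d['top']['img'][190:255,300:370],None,fx=4.5,fy=5.5,interpolation=2)
b=cv2.resize(b,(320,360));cv2.imwrite('pics/crop.png',np.hstack([a,b])[:,:,::-1])
for u,v in((334,222),):print(plane(d['top'],u,v,.07))
E
```

```text
top blue 115 201.22608695652173 227.52173913043478 [0.44808591 0.29920298 0.034     ]
white 63 [0.44703271 0.30107882 0.06      ] [0.00380337 0.01662914] [-0.94354729 -0.33123784]
scene blue 111 170.6846846846847 213.38738738738738 [0.44086524 0.28806199 0.034     ]
white 102 [0.43691178 0.29304629 0.06      ] [0.00601707 0.0241959 ] [-0.84180161 -0.53978704]
[ 0.58009403 -0.14761202  0.07      ]
```

View pics/crop.png

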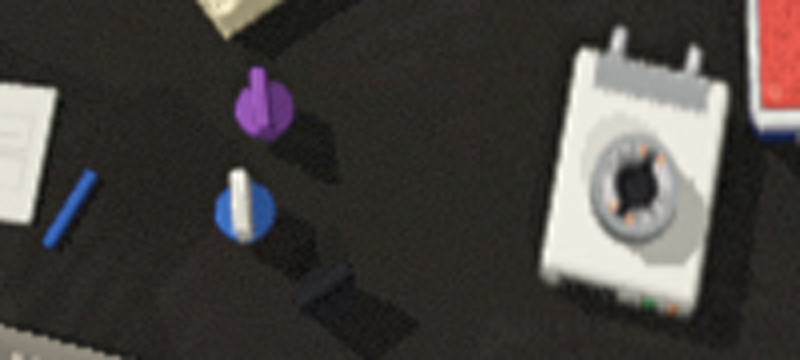

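The crop shows the white bar lying nearly along the image vertical at (240,205), and the slot ticks at (650,155) and (620,212). I'm moving over the cartridge.

Request:
arm_command([
  [-45,-31,0],
  [-45,-31,0],
  [-45,-31,0],
  [-45,-31,0],
  [-45,-31,0],
  [-45,-31,0],
  [-45,-31,0],
  [-43,-29,0],
], hand=[85,85,85,85,85,85,85,85], roll=[0,0,0,0,0,0,0,0])

```text
time: 1.1
ee_pos: [0.4487, 0.2995, 0.2559]
ee_rot: [-0.0, 0.127, 0.992, -0.0]
wrist_force: [1.0, 0.1, 0.6]
finger_gap: 0.085
grip_force: 0.0
```

Request:
arm_command([
  [0,0,0],
  [0,0,0],
  [0,0,0],
  [0,0,0],
  [0,0,0],
], hand=[85,85,85,85,85], roll=[-10,-10,-10,-4,0])

```text
time: 1.72
ee_pos: [0.4478, 0.301, 0.2558]
ee_rot: [-0.0, -0.169, 0.986, -0.0]
wrist_force: [-0.4, -0.0, -0.0]
finger_gap: 0.0848
grip_force: 0.0
```

```bash
cat > look.py <<'E'
from bench import robot
import sys,pickle,cv2
c=robot.get_image("wrist");s=robot.read_state()
pickle.dump((c,s),open(sys.argv[1]+'.pkl','wb'))
cv2.imwrite(f'pics/{sys.argv[1]}.png',c["img"][:,:,::-1])
print(s['time'],s['q'],s['ee_pos'],s['ee_rot'],s['wrist_force'],c['fx'],c['cx'],c['cy'])
E
python3 look.py w1
```

```text
1.775 [ 4.92353260e-01 -1.21147070e-01  1.89616160e+00  2.54251044e-06
  1.36724985e+00 -1.41678599e+00] [0.44780883 0.30103652 0.25592764] [-3.18870611e-04 -1.68365435e-01  9.85724590e-01 -1.05484642e-04] [ 0.30605533 -0.39422874 -0.32245696] 325.19226210127806 280.4114374702978 204.42409081139195
```

View pics/w1.png

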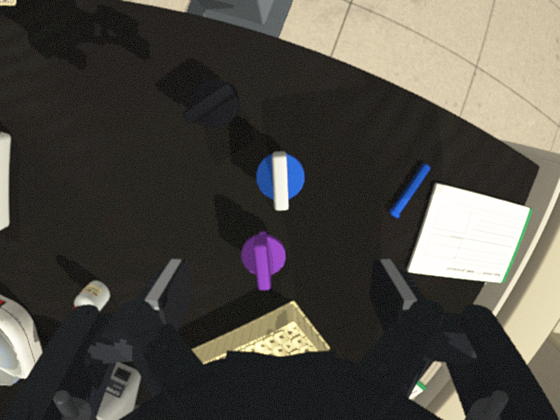

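The wrist view shows the cartridge at (280,180) with its bar nearly vertical, the purple one at (263,258), and the black one at (212,103).

```bash
cat > bar.py <<'E'
from h import *;import pickle
c,s=pickle.load(open('w1.pkl','rb'))
hsv=cv2.cvtColor(c['img'],cv2.COLOR_RGB2HSV)
b=np.zeros(hsv.shape[:2],np.uint8);b[140:220,245:320]=255
m=cv2.inRange(hsv,(0,0,140),(180,70,255))&b
# white top face -> plane .064
v,u=np.nonzero(m);P=np.array([plane(c,x,y,.064,fray) for x,y in zip(u,v)])[:,:2]
(cx,cy),wh,a=cv2.minAreaRect((P*1000).astype(np.float32));print('bar',cx,cy,wh,a,P.mean(0))
q=P-P.mean(0);w,V=np.linalg.eigh(q.T@q);print(np.degrees(np.arctan2(*V[::-1,1])))
m2=cv2.inRange(hsv,(100,120,60),(125,255,255))&b
h=cv2.convexHull(np.argwhere(m2|m)[:,::-1].astype(np.int32)) if 0 else cv2.convexHull(np.argwhere(m2)[:,::-1].astype(np.int32))
Q=np.array([plane(c,x,y,.034,fray) for x,y in h[:,0]])[:,:2]
print('flange',cv2.minEnclosingCircle((Q*1000).astype(np.float32)))
print('black',plane(c,212,103,.05,fray),'tool x deg',np.degrees(np.arctan2(2*s['ee_rot'][1]*s['ee_rot'][2],2*s['ee_rot'][1]**2-1)),s['ee_pos'])
E
python3 bar.py
```

```text
bar 445.96484375 300.2389831542969 (55.48055648803711, 13.891708374023438) 21.708728790283203 [0.44556003 0.30005153]
-158.31086861719012
flange ((446.1495666503906, 300.004150390625), 26.6539249420166)
black [0.39381637 0.21003584 0.05      ] tool x deg -160.61440985776144 [0.44780883 0.30103652 0.25592764]
```

Request:
arm_command([
  [2,0,40],
  [0,0,45],
  [0,0,45],
  [0,0,40],
  [0,0,23],
  [0,0,0],
], hand=[85,85,85,85,85,85], roll=[-2.3,0,0,0,0,0])

```text
time: 2.52
ee_pos: [0.4444, 0.2996, 0.0609]
ee_rot: [-0.003, -0.188, 0.982, -0.001]
wrist_force: [-1.2, 1.0, 0.2]
finger_gap: 0.0848
grip_force: 0.0
```

Request:
arm_command([
  [0,0,0],
  [0,0,0],
  [0,0,0],
  [0,0,0],
  [0,0,0],
  [0,0,0],
], hand=[40,12,8,5,5,5], roll=[0,0,0,0,0,0], squeeze=70)

```text
time: 3.28
ee_pos: [0.4467, 0.3008, 0.0641]
ee_rot: [0.001, -0.189, 0.982, 0.0]
wrist_force: [-0.5, -0.5, 4.4]
finger_gap: 0.0127
grip_force: 69.0
```

```bash
python3 - <<'E'
from h import *;import pickle
d=pickle.load(open('d.pkl','rb'));c=d['top']
hsv=cv2.cvtColor(c['img'],cv2.COLOR_RGB2HSV)
from bench import robot
s=robot.read_state();print(s['time'],s['ee_pos'],s['ee_rot'],s['finger_gap'],s['grip_force'],s['wrist_force'])
# dark bore hole
b=np.zeros(hsv.shape[:2],np.uint8);b[212:235,323:345]=255
v,u=np.nonzero(cv2.inRange(hsv,(0,0,0),(180,255,60))&b);print(len(u),plane(c,u.mean(),v.mean(),.07))
v,u=np.nonzero(cv2.inRange(hsv,(3,60,120),(20,255,255))&b);print([plane(c,x,y,.07)[:2].round(3) for x,y in zip(u,v)])
E
```

```text
3.275 [0.44665361 0.30079757 0.06414696] [ 6.36947384e-04 -1.88726631e-01  9.82029431e-01  2.21968396e-04] 0.01270841889140599 68.97066950798035 [-0.49454318 -0.52958729  4.35640367]
56 [ 0.57531027 -0.14674597  0.07      ]
[array([ 0.602, -0.146]), array([ 0.599, -0.147]), array([ 0.6 , -0.15]), array([ 0.599, -0.161]), array([ 0.595, -0.162]), array([ 0.557, -0.132]), array([ 0.558, -0.135]), array([ 0.554, -0.147]), array([ 0.55 , -0.148])]
```

Request:
arm_command([
  [0,0,-15],
  [0,0,-40],
  [0,0,-45],
  [0,0,-40],
  [0,0,-10],
], hand=[5,5,5,5,5], roll=[0,0,0,0,0])

```text
time: 3.9
ee_pos: [0.4473, 0.3011, 0.2168]
ee_rot: [0.003, -0.189, 0.982, 0.001]
wrist_force: [-0.4, 0.6, -2.4]
finger_gap: 0.0124
grip_force: 68.4
```

```bash
python3 - <<'E'
from h import *;import pickle
from scipy.spatial.transform import Rotation as Ro
c,s=pickle.load(open('w1.pkl','rb'))
q=s['ee_rot'];T=Ro.from_quat([q[1],q[2],q[3],q[0]]).as_matrix()
print(T.T@(-c['R'].T@c['t']-s['ee_pos']),T.T@c['R'].T)
E
```

```text
[ 0.07541288  0.00027344 -0.11712475] [[ 8.95715539e-05 -9.55579922e-01 -2.94732089e-01]
 [ 9.99999508e-01  3.76788075e-04 -9.17713475e-04]
 [ 9.88000108e-04 -2.94731862e-01  9.55579486e-01]]
```

Request:
arm_command([
  [1,-25,0],
  [2,-50,0],
  [2,-60,0],
  [2,-60,0],
  [2,-60,0],
  [2,-60,0],
  [2,-60,0],
  [1,-55,0],
], hand=[5,5,5,5,5,5,5,5], roll=[0,0,0,0,0,0,0,0])

```text
time: 4.9
ee_pos: [0.5918, -0.1059, 0.211]
ee_rot: [-0.002, -0.188, 0.982, 0.001]
wrist_force: [0.6, 1.1, -0.5]
finger_gap: 0.0129
grip_force: 68.5
```

Request:
arm_command([
  [1,-40,0],
  [0,-20,0],
  [0,0,0],
  [0,0,0],
  [0,0,0],
  [0,0,0],
  [0,0,0],
  [0,0,0],
], hand=[5,5,5,5,5,5,5,5], roll=[0,0,10,10,10,9,0,0])

```text
time: 5.9
ee_pos: [0.6135, -0.1596, 0.2126]
ee_rot: [-0.001, 0.149, 0.989, 0.0]
wrist_force: [-0.1, -0.1, -2.1]
finger_gap: 0.0129
grip_force: 68.6
```

```bash
python3 look.py w2
```

```text
5.95 [-3.39332564e-01  1.19814213e-01  1.72903136e+00  8.08621582e-05
  1.29365210e+00 -1.61141750e+00] [ 0.61358488 -0.15972502  0.21280135] [-4.37027405e-04  1.48811974e-01  9.88865406e-01  1.23634186e-04] [ 0.41845936 -0.22623129 -1.03355611] 325.19226210127806 280.4114374702978 204.42409081139195
```

View pics/w2.png

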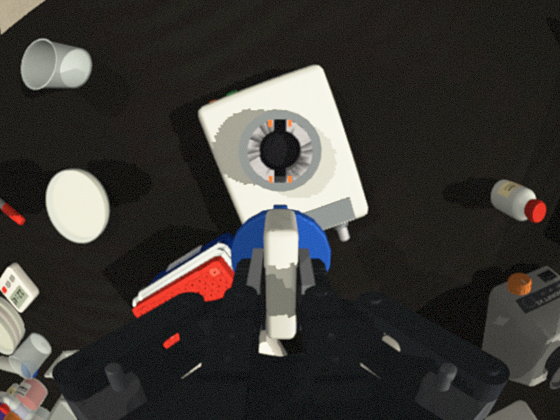

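The socket is in clear view with its bore at (280,150). The slot ticks are at (270/289,123) and (270/289,179), almost in line with the bar.

```bash
python3 - <<'E'
from h import *;import pickle
c,s=pickle.load(open('w2.pkl','rb'))
hsv=cv2.cvtColor(c['img'],cv2.COLOR_RGB2HSV)
b=np.zeros(hsv.shape[:2],np.uint8);b[110:192,240:320]=255
m=cv2.inRange(hsv,(4,110,130),(20,255,255))&b
n,l,st,ce=cv2.connectedComponentsWithStats(m)
T=[]
for i in range(1,n):
    if st[i,4]>4:
        p=plane(c,*ce[i],.07,fray)[:2];T.append(p);print(st[i],ce[i],p)
T=np.array(T);print('mean',T.mean(0));q=T-T.mean(0)
m=cv2.inRange(hsv,(0,0,0),(180,255,50))&b
n,l,st,ce=cv2.connectedComponentsWithStats(m);i=1+st[1:,4].argmax();print(st[i])
for sgn in(1,):
    h=cv2.findContours((l==i).astype(np.uint8),0,2)[0][0][:,0]
    Q=np.array([plane(c,x,y,.07,fray)[:2] for x,y in h]);print('dark',cv2.minAreaRect((Q*1000).astype(np.float32)))
x,y=s['ee_rot'][1:3];a=np.arctan2(2*x*y,2*x*x-1);print('toolx',np.degrees(a),s['ee_pos'])
if len(T)==4:
    q=T[np.argsort(T@[np.cos(a),np.sin(a)])];d=q[2:].mean(0)-q[:2].mean(0);g=np.degrees(np.arctan2(d[1],d[0]));print('slot',g)
D=T.mean(0)-s['ee_pos'][:2];print('dp',1e3*D@[np.cos(a),np.sin(a)],1e3*D@[np.sin(a),-np.cos(a)])
# held bar: top width centre at z = ee_z
E
```

```text
[268 120   4   7  28] [269.5 123. ] [ 0.5508589  -0.14936604]
[288 120   4   7  23] [289.30434783 122.60869565] [ 0.55517891 -0.1342834 ]
[288 175   4   8  28] [289.42857143 178.75      ] [ 0.59906255 -0.14743158]
[269 176   3   7  21] [270. 179.] [ 0.5945874  -0.16269122]
mean [ 0.57492194 -0.14844306]
[ 260  120   40   57 1416]
dark ((572.9308471679688, -147.65496826171875), (31.763723373413086, 41.94871520996094), 39.19069290161133)
toolx 162.8838317461906 [ 0.61358488 -0.15972502  0.21280135]
slot 163.18700327503515
dp 40.27095448667663 -0.5966102759741225
```

Request:
arm_command([
  [15,-0.3,0],
  [20,-0.3,0],
  [4.4,0,0],
  [0,0,30],
  [0,0,30],
  [0,0,10],
  [0,0,0],
], hand=[5,5,5,5,5,5,5], roll=[-0.2,0,0,0,0,0,0])

```text
time: 6.82
ee_pos: [0.5758, -0.1491, 0.1429]
ee_rot: [-0.001, 0.148, 0.989, 0.0]
wrist_force: [0.6, 0.8, -1.4]
finger_gap: 0.0128
grip_force: 68.6
```

```bash
python3 look.py w3; cp pics/w3.png /tmp/; python3 - <<'E'
import cv2;i=cv2.imread('pics/w3.png');cv2.imwrite('pics/w3c.png',cv2.resize(i[60:310,130:430],None,fx=2,fy=2))
E
```

```text
6.875 [-3.43568000e-01  9.98650272e-02  1.87264504e+00  3.68489651e-05
  1.16806146e+00 -1.61707556e+00] [ 0.57647193 -0.14930064  0.14410168] [ 5.04174567e-04  1.48104717e-01  9.88971553e-01 -8.22580703e-05] [ 0.72180395  0.61012263 -1.68907726] 325.19226210127806 280.4114374702978 204.42409081139195
```

View pics/w3c.png

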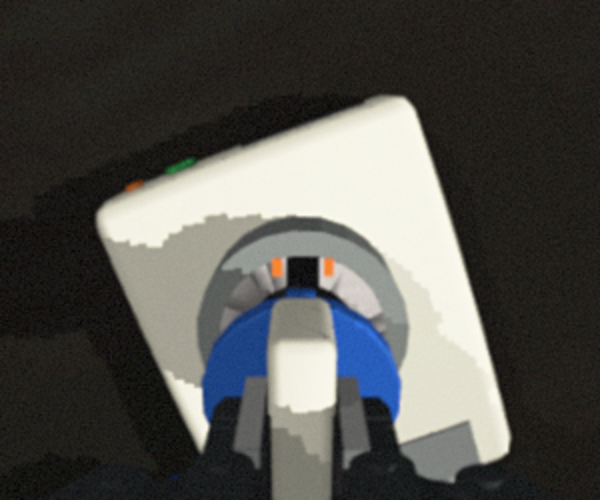

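The lug sits over the visible slot between the orange ticks at (277,268) and (328,268). I'm lowering it to feel for the slots.

Request:
arm_command([
  [0,0,8],
  [0,0,7],
  [0,0,0],
  [0,0,0],
], hand=[5,5,5,5], roll=[0,0,0,0])

```text
time: 7.38
ee_pos: [0.5761, -0.1492, 0.1284]
ee_rot: [0.0, 0.148, 0.989, -0.0]
wrist_force: [0.3, -0.2, -1.6]
finger_gap: 0.0124
grip_force: 68.6
```

Request:
arm_command([
  [0,0,1.5],
  [0,0,1],
  [0,0,1],
  [0,0,0],
  [0,0,0],
], hand=[5,5,5,5,5], roll=[0,0,0,0,0])

```text
time: 8.0
ee_pos: [0.576, -0.1492, 0.1249]
ee_rot: [0.0, 0.148, 0.989, -0.0]
wrist_force: [-0.1, 0.2, -0.5]
finger_gap: 0.0128
grip_force: 68.6
```

Request:
arm_command([
  [0,0,1],
  [0,0,1],
  [0,0,0],
  [0,0,0],
], hand=[5,5,5,5], roll=[0,0,0,0])

```text
time: 8.5
ee_pos: [0.5761, -0.1492, 0.1231]
ee_rot: [0.0, 0.148, 0.989, -0.0]
wrist_force: [-0.2, 0.4, -0.1]
finger_gap: 0.0125
grip_force: 68.7
```

Request:
arm_command([
  [0,0,1],
  [0,0,1],
  [0,0,0],
  [0,0,0],
], hand=[5,5,5,5], roll=[0,0,0,0])

```text
time: 9.0
ee_pos: [0.5761, -0.1492, 0.121]
ee_rot: [0.0, 0.148, 0.989, -0.0]
wrist_force: [-0.2, 0.2, 1.4]
finger_gap: 0.0123
grip_force: 69.0
```

Request:
arm_command([
  [0,0,2],
  [0,0,2],
  [0,0,2],
  [0,0,1],
  [0,0,0],
], hand=[5,5,5,5,5], roll=[0,0,0,0,0])

```text
time: 9.62
ee_pos: [0.5762, -0.1492, 0.1145]
ee_rot: [0.0, 0.148, 0.989, -0.0]
wrist_force: [-3.3, 0.5, 6.3]
finger_gap: 0.0127
grip_force: 69.8
```

Request:
arm_command([
  [0,0,1],
  [0,0,0.7],
  [0,0,0],
], hand=[5,5,5], roll=[0,0,0])

```text
time: 10.0
ee_pos: [0.5763, -0.1492, 0.113]
ee_rot: [0.0, 0.148, 0.989, -0.0]
wrist_force: [-3.1, 0.9, 7.0]
finger_gap: 0.0129
grip_force: 69.9
```

Request:
arm_command([
  [0,0,0.8],
  [0,0,0.5],
  [0,0,0],
  [0,0,0],
], hand=[5,5,5,5], roll=[0,0,0,0])

```text
time: 10.5
ee_pos: [0.5763, -0.1493, 0.1121]
ee_rot: [0.0, 0.148, 0.989, -0.0]
wrist_force: [-4.6, 0.8, 9.2]
finger_gap: 0.0131
grip_force: 70.2
```

Request:
arm_command([
  [0.4,0,0],
  [0,-0.1,0],
  [0,-0.1,0],
  [0,-0.1,0],
  [0,0,0],
], hand=[5,5,5,5,5], roll=[0,4,5,5,0])

```text
time: 11.12
ee_pos: [0.5765, -0.1493, 0.1123]
ee_rot: [0.001, 0.268, 0.963, 0.0]
wrist_force: [-2.3, 1.7, 7.8]
finger_gap: 0.0129
grip_force: 70.0
```

```bash
python3 -c "
from bench import robot
s=robot.read_state();print(s['ee_pos'],s['ee_rot'],s['wrist_force'],s['wrist_torque'])"
```

```text
[ 0.57652654 -0.14925693  0.11230861] [1.19165334e-03 2.67911919e-01 9.63442614e-01 3.37859745e-04] [-2.34036583  1.65136523  7.76331924] [ 0.39838749  0.27924967 -0.08227525]
```

Request:
arm_command([
  [0.2,-0.1,0],
  [0,-0.1,0],
  [0,-0.1,0],
  [0,-0.1,0],
  [0,0,0],
], hand=[5,5,5,5,5], roll=[6,7,7,6,0])

```text
time: 11.75
ee_pos: [0.5765, -0.1494, 0.1125]
ee_rot: [0.002, 0.478, 0.878, 0.001]
wrist_force: [-0.8, 2.3, 7.6]
finger_gap: 0.0124
grip_force: 70.0
```

Request:
arm_command([
  [0,-0.1,0],
  [0,-0.1,0],
  [0,-0.1,0],
  [0,0,0],
], hand=[5,5,5,5], roll=[6,5,5,0])

```text
time: 12.25
ee_pos: [0.5762, -0.1496, 0.1125]
ee_rot: [0.001, 0.595, 0.803, 0.001]
wrist_force: [-0.1, 2.1, 7.7]
finger_gap: 0.0125
grip_force: 69.9
```

```bash
python3 -c "
from bench import robot
s=robot.read_state();print(s['ee_pos'],s['ee_rot'],s['wrist_force'],s['wrist_torque'])"
```

```text
[ 0.57624825 -0.14958729  0.11251757] [0.00149071 0.59542406 0.80340951 0.00105727] [-0.13620435  2.05498564  7.71490824] [ 0.39200398  0.02557969 -0.06823927]
```

Request:
arm_command([
  [0,0,0],
  [0,0,0],
  [0,0,0],
  [0,0,0],
], hand=[5,5,5,5], roll=[2,2,2,0])

```text
time: 12.75
ee_pos: [0.5759, -0.1496, 0.1125]
ee_rot: [0.001, 0.636, 0.771, 0.001]
wrist_force: [-1.5, 1.8, 9.2]
finger_gap: 0.013
grip_force: 70.1
```

```bash
python3 -c "
from bench import robot
s=robot.read_state();print(s['ee_pos'],s['ee_rot'],s['wrist_force'],s['wrist_torque'])"
```

```text
[ 0.575895   -0.14964104  0.11249793] [1.07518256e-03 6.36285539e-01 7.71452542e-01 7.29011286e-04] [-1.51316057  1.79263569  9.17300771] [0.33577809 0.27235274 0.15220804]
```

Request:
arm_command([
  [0,0,0],
  [0,0,-1.5],
  [0,0,-1.5],
  [0,0,-1],
  [0,0,-0.5],
  [0,0,0],
], hand=[5,5,5,5,5,5], roll=[-1.5,0,0,0,0,0])

```text
time: 13.5
ee_pos: [0.5759, -0.1497, 0.1163]
ee_rot: [0.001, 0.626, 0.78, 0.001]
wrist_force: [0.9, 1.7, 5.7]
finger_gap: 0.0127
grip_force: 69.6
```

```bash
python3 -c "
from bench import robot
s=robot.read_state();print(s['ee_pos'],s['ee_rot'],s['wrist_force'],s['wrist_torque'])"
```

```text
[ 0.5759213  -0.14968797  0.11631812] [0.00127922 0.62623513 0.77963276 0.00082579] [0.89370298 1.68180626 5.74772129] [ 0.24167408 -0.0996801   0.00200747]
```

Request:
arm_command([
  [0,0,0],
  [0,0,0],
  [0,0,0],
  [0,0,0],
  [0,0,0],
], hand=[20,35,45,45,45], roll=[0,0,0,0,0])

```text
time: 14.12
ee_pos: [0.5747, -0.1497, 0.1152]
ee_rot: [-0.0, 0.626, 0.78, -0.0]
wrist_force: [0.4, 0.7, 0.7]
finger_gap: 0.0449
grip_force: 0.0
```

Request:
arm_command([
  [0,0,-15],
  [0,0,-30],
  [0,0,-40],
  [0,0,-30],
  [0,0,-15],
  [0,0,0],
], hand=[45,45,45,45,45,45], roll=[0,0,0,0,0,0])

```text
time: 14.88
ee_pos: [0.5754, -0.1498, 0.247]
ee_rot: [0.001, 0.626, 0.78, 0.0]
wrist_force: [0.0, 0.0, -0.4]
finger_gap: 0.0448
grip_force: 0.0
```

```bash
python3 look.py w4; python3 - <<'E'
from h import *;import pickle
c,s=pickle.load(open('w4.pkl','rb'))
hsv=cv2.cvtColor(c['img'],cv2.COLOR_RGB2HSV)
m=cv2.inRange(hsv,(105,120,60),(125,255,255))
n,l,st,ce=cv2.connectedComponentsWithStats(m)
i=1+st[1:,4].argmax();print(st[i],ce[i])
x0,y0,w,h=st[i][:4];rz=c['range_z']
R,t=c['R'],c['t']
def pts(mm):
    v,u=np.nonzero(mm);z=rz[v,u];k=z>0
    r=np.array([fray(c,a,b) for a,b in zip(u[k],v[k])]);P=r/r[:,2:]*z[k][:,None]
    return (P-t)@R
P=pts(cv2.erode((l==i).astype(np.uint8),np.ones((5,5))));print('flange z',np.median(P[:,2]),'want .0865 (top .034+.0525)')
b=np.zeros_like(m);b[y0-15:y0+h+15,x0-5:x0+w+5]=255
mw=cv2.inRange(hsv,(0,0,140),(180,70,255))&b
P=pts(mw);P=P[(P[:,2]>.105)&(P[:,2]<.13)];print('bar top z',np.median(P[:,2]),'want .1165',len(P))
q=P[:,:2]-P[:,:2].mean(0);w_,V=np.linalg.eigh(q.T@q);print('bar',P.mean(0),np.degrees(np.arctan2(*V[::-1,1]))%180,'slot 163.2 -> turned',(163.2-np.degrees(np.arctan2(*V[::-1,1])))%180)
E
```

```text
14.925 [-3.45052353e-01  8.30125647e-03  1.79053355e+00  1.68513811e-05
  1.34279064e+00 -5.62485767e-01] [ 0.57466339 -0.14959066  0.24518026] [-1.81788544e-05  6.26210642e-01  7.79653918e-01  2.42075368e-06] [-0.07527238  0.40645982 -1.21928812] 325.19226210127806 280.4114374702978 204.42409081139195
[252 165  21  53 775] [263.28       191.19225806]
flange z 0.08632586021878311 want .0865 (top .034+.0525)
bar top z 0.11573761225777351 want .1165 352
bar [ 0.57043767 -0.14722091  0.11544574] 102.65213982117243 slot 163.2 -> turned 60.54786017882756
```

View pics/w4.png

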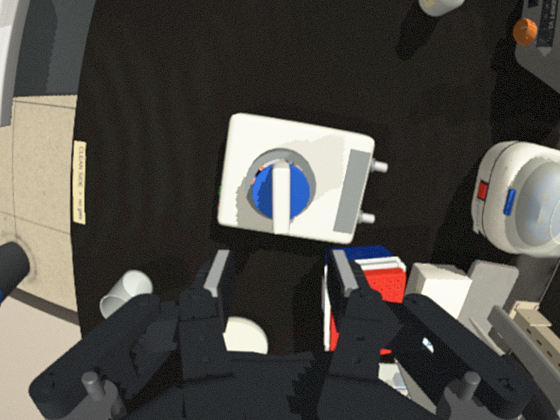

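The cartridge sits in the socket at (280,192) with its bar vertical. The flange is at 86.3 mm, which matches the locked height, and it has turned about 60.5°. The bystanders look undisturbed, so I'm handing the job in.

```bash
python3 -c "
from bench import robot
print(robot.close_job())"
```

```text
the job is handed in; nothing more can be done
None
```

The cartridge is locked in the bayonet socket (about 60.5° past the slots, at the locked height to within 1 mm), the gripper is clear, and the job was handed in at about 15 s.

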